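Fit the keyed winch shaft into the gearbox hub and hold it home

ROBOT

A 6-joint arm with a two-finger parallel gripper is mounted at the origin on the work surface. World frame = base frame: x ahead of the robot, y to its left, z up, the work surface at z = 0. Lengths are in m, angles in degrees, forces in N, time in s.
With the tool pointing down it reaches from about 0.3 to 0.75 m from the base axis. Payload 8.5 kg.
Tool frame: the origin (TCP) lies on the centre line of the jaws, within the pads' length; the fingertips stand 17 mm ahead of it and the grasp point (between the pads) lies 2 mm behind it; z points along the fingers, y is the line along which they close (so a half turn about z gives the same grasp; the last joint's range is limited). The gripper opens to 85 mm and grips with 20 to 120 N. Pads are 22 mm wide; open, the fingers measure 114 mm over their backs; the gripper's body (76 mm by 85 mm) begins 54 mm behind the grasp point. The pads swing forward as they close: fully open they stand 13 mm farther back than shut.
Start: joints at [51.32, 21.807, 74.336, -0, 83.858, -12.336], TCP at [0.244, 0.493, 0.211] pointing down, gripper open.
Joint ranges: [-178.18, 178.18], [-50.72, 133.34], [12.68, 142.11], [-81.47, 261.47], [9.98, 163.14], [-165.26, 165.26]. Speed limits (degrees/s): [136.94, 136.94, 180, 180, 180, 180].

INTERFACE

Orientations are given as a 3x3 rotation matrix whose columns are the frame's x, y, z axes.
In Python, from rig import env gives the robot as it stands.
- The arm moves only by the shell command python3 -m handwheel 'ROWS' [OPENING] [FORCE]. ROWS is JSON, a list that holds one entry, the list of rows, each a list of 4 numbers: the shift along the tool's x, y, z in m, then the turn about the tool's z in rad. In form: [[[x, y, z, roll], ...]]. A call has 1 to 5 rows; each row shifts and turns the commanded pose from where the row before left it, along the tool's axes as they then stand; what a row does not reach is not made up. A row lasts 1/12 s, in which the tool goes at most 41.7 mm and 7.16 degrees, less where a joint would pass 70% of its speed; a pose out of reach is approached as far as the arm can. A call is refused whole if a number of a shift passes 0.0417 or a number of a turn 0.125, either way. A call with a gripper value outside its range is refused whole. OPENING is the opening in per cent of the stroke, from 0 (shut) to 100 (fully open), set as the call begins (- or left out, the last holds). The fingers move at their own pace and stop on an object; FORCE is the grip in N (left out, the last holds). Time passes only in rows, so rows that do not move let the fingers close. It gives the time, the measured TCP pose, the force and the opening at its end, in the units of the state.
- env.observe(): the state, without advancing time (a new reading comes with each control period).
- env.get_image(name): name is "side" or "top"; returns (picture, depth): 400x640x3 uint8, red, green, blue; 400x640 float32, m along the optical axis (not along the pixel's ray), 0 where there is no reading.
- env.camera_params(name): a dict with "K" (3x3 intrinsics, pixels), "D" ([k1, k2, p1, p2, k3] as OpenCV has them; the pictures are not rectified), "rvec" (rotation vector, rad) and "tvec" (3), from world to camera coordinates, as OpenCV has them. Camera axes: x right, y down, z forward; pixel columns grow to the right and rows downward; lengths in m; the calibration is good to about 2 mm. A picture is of the moment at which its call begins. camera_params takes no time and is no camera call.
- env.close_job(): hands the job in, once; it reports no verdict.
The state is a dict: "time_s": time; "q": joint angles; "qvel": joint speeds; "joint_efforts": joint torques, N m; "position": TCP position; "tool_rot": TCP orientation; "ft_force": force on the tool from outside, world axes, zero at the start; "wrist_torque": the same for the moment, N m; "grip_width": finger opening in m.
Only numpy, scipy, OpenCV 4.12 (cv2) and the standard library are available. Lean on these libraries where they do the work, as an engineer would, in place of code of your own. Each camera call takes 0.05 s, during which the arm holds its last target. There are 200 camera calls.

TASK

Take the red dust cover off the gearbox: tip it up by its black pull tab so that the opposite edge stays on the rim, then lift it off and lay it down flat on the board, tab up, without dropping it. Take the keyed winch shaft out of the wooden stand, put its round end into the gearbox hub, turn it while pushing until its key slips into the keyway, then push on against the wave spring until the collar is fully home. Finish still gripping the shaft and pressing it home, so that I can tighten the grub screw, and leave the idler shaft, bottle and hex key where they are.

Things in the scene. Friction and masses are not known exactly. Their poses are not given: they have to be found in the camera images.
- gearbox: Aluminium worm gearbox, fixed on the 9 mm plywood board, hollow output upward. Origin: on the output axis at its underside (on the board), z up. Base plate 135 x 165 x 8 mm (x, y, z; centred 16 mm to +y), housing 110 x 110 mm with its flat top 78 mm above the origin.
- motor (a point): Middle of the black round motor (63 mm diameter), 46 mm above the board. Worm tube and motor lie along gearbox x, 50 mm to +y of the output axis, from x = -68 to +170 mm; their tops are at most 83 mm above the board. Axes as the gearbox.
- rim (a point): Centre of the rim of the round spigot on the housing (76 mm outside, 60 mm inside diameter), 92 mm above the gearbox's underside, on the output axis; the cover rests on this rim. Axes as the gearbox.
- bore (a point): Centre of the bore's mouth in the steel hub's face, 84 mm above the gearbox's underside; axes as the gearbox. Bore 26.4 mm, 62 mm long, open below; one keyway 9.6 mm wide, out to 17 mm from the axis. It points along gearbox +x (the motor's way) give or take 0.35 rad; its exact angle is not in the readings and must be felt or seen. The hub does not turn (the worm locks it).
- spring_top (a point): Centre of the top of the wave spring at rest (this point does not move with it): a copper ring, 42 to 49 mm diameter, lying round the hub inside the spigot, 5 mm proud of the hub face. It starts to yield at 6 N and is flush with the hub face at 11 N.
- cover: Red plastic dust cover, 50 g: disc of 86 mm diameter, 4 mm thick (underside 5 mm, top 9 mm above the origin), with a round plug below (56 mm diameter, 5 mm deep) sitting loosely inside the spigot. Origin: centre of the plug's underside; z up, x points to the pull tab. The disc's underside rests on the spigot rim.
- cover_tab (a point): Middle of the cover's upstanding black pull tab, 36 mm from the cover's centre along its x and 21 mm above its origin; the tab is 8 mm thick (along cover x), 26 mm wide (along y) and stands 24 mm above the disc. Axes as the cover.
- cover_heel (a point): Point on the disc's underside opposite the tab, 38 mm from the centre along cover -x, over the outer edge of the rim: the edge about which the cover tips.
- shaft: Aluminium winch shaft, about 0.25 kg, 125 mm long, upright in one of the stand's holes, round end down, 14 mm above the stand's underside. Origin: centre of its lower end; z along it to the square end, x the way of the key. Lower end: pilot 24.4 mm diameter, 18 mm long, foot chamfered; above it 25 mm diameter. Collar 50 mm diameter from 55 to 65 mm up; home is its underside on the hub face.
- key (a point): Foot of the brass key on the shaft: 18 mm above the shaft's lower end, 14.5 mm out from its axis along shaft x. The key is 8 mm wide, reaches 16 mm from the axis and runs from 18 to 48 mm up. Out of line it rests on the hub face with the shaft's lower end 18 mm below that face.
- square (a point): Middle of the shaft's 20 mm square drive end, by which it is gripped: faces square to shaft x and y, from 80 to 125 mm above the lower end; this point is 102.5 mm up. Axes as the shaft.
- stand: Wooden block 170 x 90 x 30 mm (x, y, z), fixed on the board; origin at the centre of its underside. Two holes of 27 mm diameter, 16 mm deep, 40 mm from the centre along its +x and -x; one holds the keyed shaft, the other the idler shaft.
- idler: Plain steel idler shaft, 25 mm diameter, 80 mm long, no key and no collar, upright in the stand's other hole; not to be disturbed. Origin: centre of its lower end.
- bottle: Small red bottle, 30 mm diameter, 75 mm high, standing on the board; origin at the centre of its underside. Not to be disturbed.
- hexkey: Dark L-shaped hex key 90 x 28 mm, 6 mm thick, lying on the board; origin in the middle of its long arm, underside. Not to be disturbed.
There are look-alikes about, which are no part of the job. Leave any blue look-alike of the cover alone.

How it is judged (in metres and radians):
On the way, in this order (a step that is already met when the one before it is completed fails the run):
1. the cover is tipped up at its tab, at least 8 degrees, while its opposite edge is still on the rim (angle between cover's own z axis and vertical above 0.14 rad and distance between cover_heel and rim below 0.05 m and z of cover_heel in the frame of rim below 0.008 m and z of cover_tab in the frame of rim above 0.022 m), for 0.05 s.
2. the cover lies flat on the board or bench, tab up, let go and at rest (height (world z) of cover below 0.016 m and angle between cover's own z axis and vertical below 0.12 rad and linear speed of cover below 0.02 m/s and contact force between the fingers and cover below 0.1 N), for 0.2 s.
3. the shaft is in the bore with its key in the keyway (lower end more than 24 mm below the hub face) (horizontal distance between shaft and bore below 0.004 m and z of shaft in the frame of bore below -0.024 m), for 0.05 s.
At the end, for the whole second after the job is handed in: The shaft is held in the fingers and pressed fully home against the spring: collar within 2 mm of the hub face (lower end at least 53 mm below it), shaft on the axis within 4 mm, upright and still; let go, the spring would lift it 5 mm. The cover lies flat on the board, tab up, at rest (z of shaft in the frame of bore below -0.053 m and horizontal distance between shaft and bore below 0.004 m and angle between shaft's own z axis and vertical below 0.06 rad and linear speed of each of shaft, cover below 0.02 m/s and contact force between the fingers and shaft above 2 N and height (world z) of cover below 0.016 m and angle between cover's own z axis and vertical below 0.12 rad); the arm keeps its last pose, push and grip.
It fails at once if the cover is dropped or thrown (moves faster than 0.7 m/s out of the fingers) (linear speed of cover above 0.7 m/s and contact force between the fingers and cover below 0.05 N).
It fails at once if the idler shaft is pulled out, knocked over or moved by more than 20 mm (distance of idler from where it was at the start of the episode above 0.02 m).
It fails at once if the bottle or hex key is moved by more than 20 mm, or the bottle knocked over (distance of any of bottle, hexkey from where it was at the start of the episode above 0.02 m or angle between bottle's own z axis and vertical above 0.5 rad).
It also fails if it takes over 72 s, if anything falls off the work surface, if the arm or the gripper's body presses on something with over 40 N, if the wrist force passes 120 N, or if a joint passes its speed limit or range.

## Working session

There is one attempt and no reset: what is moved stays moved. The work goes in short steps, Python scripts to look and compute and a shell command to move; the robot and the scene stay as the last step left them, time stands still between calls to the robot, and variables do not carry over. Pictures are saved under pics/ and viewed, on a budget of 10 in all, crops included, one or two more only if the job needs it, and the job is handed in when it is done.

```bash
ls; mkdir -p pics; cat > h.py <<'E'
import numpy as np, cv2
from rig import env
def grab(n):
    im,d=env.get_image(n); np.savez('pics/%s.npz'%n,im=im,d=d); return im,d
def load(n):
    z=np.load('pics/%s.npz'%n); return z['im'],z['d']
def P(n):
    p=env.camera_params(n); R=cv2.Rodrigues(np.array(p['rvec'],float))[0]
    return np.array(p['K'],float),np.array(p['D'],float),R,np.array(p['tvec'],float).ravel()
def world(n,uv,depth):
    K,D,R,t=P(n); uv=np.array(uv,float).reshape(-1,1,2)
    x=cv2.undistortPoints(uv,K,D).reshape(-1,2); dd=np.asarray(depth,float).reshape(-1,1)
    return (np.hstack([x,np.ones((len(x),1))])*dd-t)@R
def cloud(n,d):
    h,w=d.shape; v,u=np.mgrid[:h,:w]
    return world(n,np.stack([u,v],-1).reshape(-1,2).astype(float),d.ravel()).reshape(h,w,3)
def pix(n,X):
    K,D,R,t=P(n); return cv2.projectPoints(np.array(X,float).reshape(-1,3),cv2.Rodrigues(R)[0],t,K,D)[0].reshape(-1,2)
E
python3 - <<'E'
from h import *
for n in('top','side'):
    im,d=grab(n); cv2.imwrite('pics/%s0.png'%n,im[:,:,::-1])
    K,D,R,t=P(n); print(n,(-R.T@t).round(3),K[0,0].round(),R[2].round(2))
print(env.observe())
E
```

```text
pics
top [ 0.137 -0.221  1.873] 501.0 [ 0.21 -0.01 -0.98]
side [0.205 0.793 0.799] 444.0 [ 0.26 -0.8  -0.54]
{'time_s': 0.1, 'q': array([ 5.13185730e+01,  2.18364684e+01,  7.43796107e+01, -5.90194164e-04,
        8.38581497e+01, -1.23358835e+01]), 'qvel': array([-0.07417433, -0.10704597, -0.1445559 ,  0.08512048,  0.08746975,
        0.03901081]), 'joint_efforts': array([ 3.81824895e-03, -4.49221301e+01, -2.31656170e+01, -1.42198483e-04,
        3.64124062e-03,  3.75044192e-05]), 'position': array([0.24389992, 0.49263776, 0.21068445]), 'tool_rot': array([[-8.96134342e-01,  4.43782152e-01, -8.01702637e-04],
       [ 4.43782795e-01,  8.96133804e-01, -1.01774051e-03],
       [ 2.66777760e-04, -1.26781406e-03, -9.99999161e-01]]), 'ft_force': array([0.14671809, 0.29785813, 0.2694158 ]), 'wrist_torque': array([ 0.0044354 , -0.03254323,  0.00721447]), 'grip_width': 0.08551693993567408}
```

View pics/top0.png

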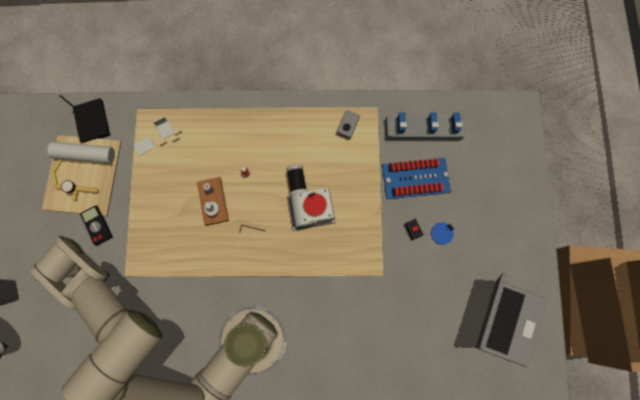

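View pics/side0.png

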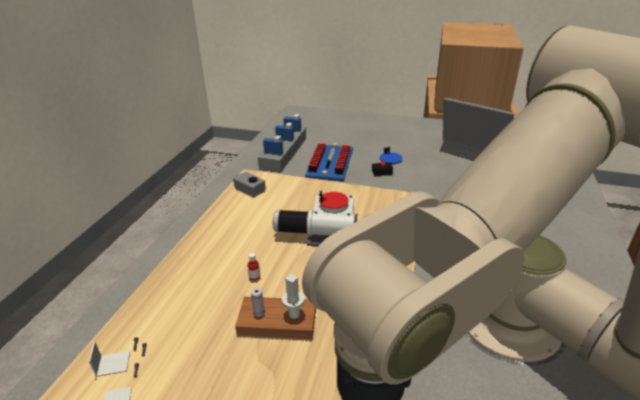

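Top view: the red cover on the gearbox is at (316,204), with the motor at (296,180). The blue look-alike disc is at (442,233). The collared keyed shaft is at (210,209) and the plain idler at (208,187), both in the stand. The bottle is at (245,171) and the hex key at (252,229). In the side view the cover is at (334,201) with its tab near (321,196), the shaft at (292,295) and the idler at (257,303). I choose the red disc on the spigot and the shaft with the collar; next I measure both and check them in a crop.

```bash
python3 - <<'E'
from h import *
import cv2
for n,(u0,u1,v0,v1) in (('top',(280,345,155,240)),('side',(270,370,180,250))):
    im,d=load(n); C=cloud(n,d); I=im.astype(int)
    M=np.zeros(d.shape,bool); M[v0:v1,u0:u1]=1; M&=d>0
    red=M&(I[:,:,0]>110)&(I[:,:,1]<80)&(I[:,:,2]<80)
    p=C[red]; print(n,'red',len(p),np.median(p,0).round(4),((p.min(0)+p.max(0))/2).round(4),(p.max(0)-p.min(0)).round(3))
    c=np.median(p,0)
    tb=M&(C[:,:,2]>c[2]+.008)&(np.hypot(C[:,:,0]-c[0],C[:,:,1]-c[1])<.06)
    q=C[tb]; print('tab',len(q),q.mean(0).round(4) if len(q) else '', q.max(0).round(3),q.min(0).round(3)); print(np.argwhere(tb)[:,::-1].mean(0))
    blk=M&(I.max(2)<60)&(C[:,:,2]<.105)&(C[:,:,2]>.06); q=C[blk]; print('motor',len(q),q.mean(0).round(4))
    wh=M&(abs(C[:,:,2]-.087)<.006)&~red; q=C[wh].astype(np.float32)
    print('housing top',len(q),np.median(q,0).round(4),cv2.minAreaRect(q[:,:2]))
for n,(u0,u1,v0,v1) in (('top',(190,235,170,230)),('side',(230,325,265,340))):
    im,d=load(n); C=cloud(n,d); M=np.zeros(d.shape,bool); M[v0:v1,u0:u1]=1; M&=d>0
    for a,b in((.03,.05),(.06,.095),(.1,.13),(.14,.2)):
        m=M&(C[:,:,2]>a)&(C[:,:,2]<b); q=C[m].astype(np.float32)
        if len(q): print(n,a,len(q),q.mean(0).round(4),((q.min(0)+q.max(0))/2).round(4),(q.max(0)-q.min(0)).round(3),cv2.minAreaRect(q[:,:2]))
im,d=load('top'); a=cv2.resize(im[150:245,190:345],None,fx=5,fy=5,interpolation=2)
im,d=load('side'); 
b=cv2.resize(im[180:340,230:370],None,fx=3,fy=3,interpolation=2)
cv2.imwrite('pics/crop1.png',cv2.resize(a,(775,475))[:,:,::-1]); cv2.imwrite('pics/crop2.png',b[:,:,::-1])
E
```

```text
top red 369 [ 0.4783 -0.2302  0.1034] [ 0.4797 -0.2287  0.1045] [0.079 0.076 0.022]
tab 44 [ 0.4972 -0.2231  0.1194] [ 0.521 -0.198  0.135] [ 0.443 -0.263  0.112]
[312.93181818 198.79545455]
motor 304 [ 0.5754 -0.1611  0.0795]Traceback (most recent call last):
  File "<stdin>", line 13, in <module>
cv2.error: OpenCV(4.12.0) /io/opencv/modules/imgproc/src/convhull.cpp:143: error: (-215:Assertion failed) total >= 0 && (depth == CV_32F || depth == CV_32S) in function 'convexHull'
```

```bash
cat >> h.py <<'E'
def rect(q): return cv2.minAreaRect(np.ascontiguousarray(q[:,:2],dtype=np.float32)) if len(q)>3 else None
E
python3 - <<'E'
from h import *
for n,(u0,u1,v0,v1) in (('top',(280,345,155,240)),('side',(270,370,180,250))):
    im,d=load(n); C=cloud(n,d); I=im.astype(int)
    M=np.zeros(d.shape,bool); M[v0:v1,u0:u1]=1; M&=d>0
    red=M&(I[:,:,0]>110)&(I[:,:,1]<80)&(I[:,:,2]<80)
    p=C[red]; print(n,'red',len(p),np.median(p,0).round(4),((p.min(0)+p.max(0))/2).round(4),(p.max(0)-p.min(0)).round(3))
    c=np.median(p,0)
    tb=M&(I.max(2)<70)&(C[:,:,2]>c[2]+.008)&(C[:,:,2]<.14)&(np.hypot(C[:,:,0]-c[0],C[:,:,1]-c[1])<.055)
    q=C[tb]; print('tab',len(q),q.mean(0).round(4) if len(q) else '',rect(q), np.argwhere(tb)[:,::-1].mean(0))
    wh=M&(abs(C[:,:,2]-.087)<.006)&~red; q=C[wh]
    print('housing top',len(q),rect(q))
    blk=M&(I.max(2)<60)&(C[:,:,2]<.105)&(C[:,:,2]>.06); print('motor',rect(C[blk]))
for n,(u0,u1,v0,v1) in (('top',(190,235,170,230)),('side',(230,325,265,340))):
    im,d=load(n); C=cloud(n,d); M=np.zeros(d.shape,bool); M[v0:v1,u0:u1]=1; M&=d>0
    for a,b in((.03,.05),(.06,.095),(.1,.13),(.14,.2)):
        m=M&(C[:,:,2]>a)&(C[:,:,2]<b); q=C[m]
        if len(q): print(n,a,len(q),q.mean(0).round(4),((q.min(0)+q.max(0))/2).round(4),(q.max(0)-q.min(0)).round(3),rect(q))
im,d=load('top'); a=cv2.resize(im[150:245,190:345],None,fx=5,fy=5,interpolation=2)
im,d=load('side'); 
b=cv2.resize(im[180:340,230:370],None,fx=3,fy=3,interpolation=2)
cv2.imwrite('pics/crop1.png',a[:,:,::-1]); cv2.imwrite('pics/crop2.png',b[:,:,::-1])
E
```

```text
top red 369 [ 0.4783 -0.2302  0.1034] [ 0.4797 -0.2287  0.1045] [0.079 0.076 0.022]
tab 6 [ 0.5122 -0.2157  0.1284] ((0.5125985145568848, -0.2160465568304062), (0.001142085064202547, 0.015375536866486073), 21.887447357177734) [310.83333333 194.16666667]
housing top 696 ((0.5257974863052368, -0.2115631401538849), (0.2313520908355713, 0.13453984260559082), 7.6462836265563965)
motor ((0.5124865770339966, -0.1726512461900711), (0.21576562523841858, 0.056546393781900406), 10.299549102783203)
side red 354 [ 0.4784 -0.2196  0.1052] [ 0.479  -0.2255  0.1135] [0.075 0.083 0.033]
tab 11 [ 0.5117 -0.2056  0.1236] ((0.5119799375534058, -0.20730647444725037), (0.005424146074801683, 0.01517452672123909), 16.534130096435547) [320.90909091 196.18181818]
housing top 915 ((0.5305866599082947, -0.2086930274963379), (0.22468560934066772, 0.13213323056697845), 11.720027923583984)
motor ((0.5785261988639832, -0.14597375690937042), (0.07745292782783508, 0.04298780858516693), 9.492098808288574)
top 0.03 839 [0.5117 0.1526 0.038 ] [0.5114 0.1542 0.0399] [0.181 0.122 0.02 ] ((0.5122370719909668, 0.15493828058
[... 673 characters left out ...]
4 0.1264 0.04  ] [0.214 0.189 0.02 ] ((0.5246971249580383, 0.11155357956886292), (0.1795731782913208, 0.190738245844841), 12.54355525970459)
side 0.06 404 [0.4921 0.163  0.0835] [0.5027 0.153  0.0776] [0.114 0.053 0.035] ((0.5022362470626831, 0.1620251089334488), (0.1159549355506897, 0.04444347694516182), 17.045869827270508)
side 0.1 215 [0.4977 0.1595 0.1104] [0.5092 0.1609 0.115 ] [0.102 0.035 0.03 ] ((0.5086473822593689, 0.16151559352874756), (0.10434267669916153, 0.025485364720225334), 5.881223201751709)
side 0.14 97 [0.4697 0.1508 0.1465] [0.47   0.1493 0.1459] [0.023 0.024 0.011] ((0.4701400101184845, 0.1494089663028717), (0.021720238029956818, 0.020463088527321815), 65.35839080810547)
```

View pics/crop1.png

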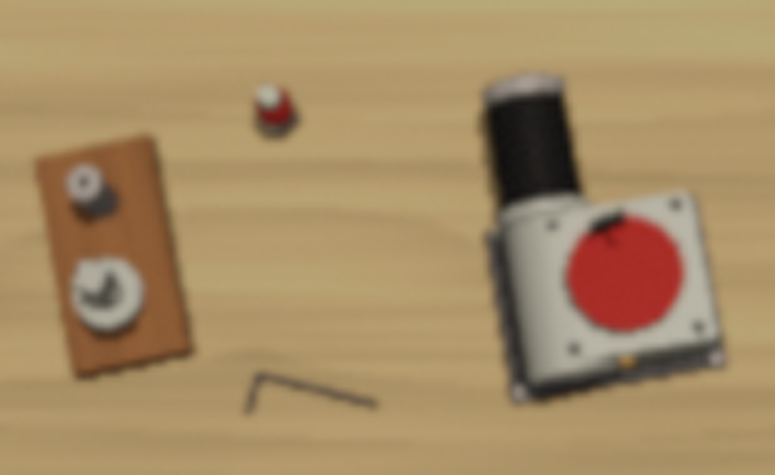

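View pics/crop2.png

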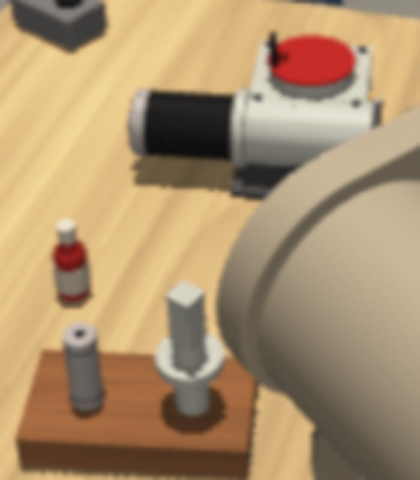

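Crops: the tab is at the disc's upper-left edge, pixel (311,194) in the top view. The collared shaft stands at (212,208) and the idler at (207,187). The key isn't visible, so it faces away from the side camera. The choices are confirmed, so I refine the cover centre and tab angle.

```bash
python3 - <<'E'
from h import *
for n,(u0,u1,v0,v1) in (('top',(280,345,155,240)),('side',(270,370,180,250))):
    im,d=load(n); C=cloud(n,d*0+1); K,D,R,t=P(n); c=-R.T@t
    # rays onto plane z=.105
    ray=C-c; X=c+ray*((.105-c[2])/ray[:,:,2:]) 
    I=im.astype(int); M=np.zeros(d.shape,bool); M[v0:v1,u0:u1]=1
    red=M&(I[:,:,0]>100)&(I[:,:,1]<100)&(I[:,:,2]<100)&(I[:,:,0]>I[:,:,1]*1.6)
    p=X[red][:,:2].astype(np.float32); print(n,cv2.minEnclosingCircle(p),rect(p),p.mean(0))
    (cc,r)=cv2.minEnclosingCircle(p)
    ray2=c+ray*((.129-c[2])/ray[:,:,2:])
    dk=M&(I.max(2)<75)&(np.hypot(X[:,:,0]-cc[0],X[:,:,1]-cc[1])<.075)&(ray2[:,:,0]<.55)
    if n=='top': dk&=np.hypot(ray2[:,:,0]-.512,ray2[:,:,1]+.212)<.025
    q=ray2[dk]; print('tab on top plane',len(q),rect(q),q.mean(0))
E
python3 -m handwheel '[[[0,0,0,-0.113],[0,0,0,-0.113],[0,0,0,-0.113],[0,0,0,-0.113],[0,0,0,-0.113]]]' 100 20
python3 -m handwheel '[[[0,0,0,-0.113],[0,0,0,-0.113],[0,0,0,0]]]'
```

```text
top ((0.480511337518692, -0.22811920940876007), 0.04147253558039665) ((0.47888824343681335, -0.2296520173549652), (0.07801840454339981, 0.08074895292520523), 25.553211212158203) [ 0.47919774 -0.22888327]
tab on top plane 8 ((0.511565089225769, -0.21663101017475128), (0.004594544880092144, 0.015819987282156944), 18.517051696777344) [ 0.51174083 -0.21670461  0.129     ]
side ((0.4821936786174774, -0.22342810034751892), 0.04411926120519638) ((0.48003309965133667, -0.22441402077674866), (0.07606098055839539, 0.0831078514456749), 13.636707305908203) [ 0.47885412 -0.22315307]
tab on top plane 15 ((0.508052408695221, -0.19417442381381989), (0.004382338374853134, 0.04089128598570824), 22.746965408325195) [ 0.50808103 -0.19379178  0.129     ]
time_s: 0.52
position: [0.2439, 0.4927, 0.2108]
tool_rot: [[-0.994, -0.111, -0.001], [-0.111, 0.994, -0.001], [0.001, -0.001, -1.0]]
ft_force: [-0.1, 1.0, 0.1]
grip_width: 0.0849
time_s: 0.77
position: [0.244, 0.4927, 0.2109]
tool_rot: [[-0.944, -0.329, -0.001], [-0.329, 0.944, -0.001], [0.001, -0.0, -1.0]]
ft_force: [-0.4, -1.4, 0.1]
grip_width: 0.085
```

```bash
python3 -m handwheel '[[[0,-0.02,0,0],[0,-0.04,0,0],[0,-0.04,0,0],[0,-0.04,0,0],[0,-0.04,0,0]]]'
python3 -m handwheel '[[[-0.005,-0.04,0,0],[-0.005,-0.04,0,0],[-0.005,-0.04,0,0],[-0.005,-0.04,0,0],[-0.002,-0.04,0,0]]]'
python3 -m handwheel '[[[0,-0.04,0,0],[0,-0.04,0,0],[0,-0.04,0,0],[0,-0.04,0,0],[0,-0.04,0,0]]]'
python3 -m handwheel '[[[0,-0.04,0,0],[0,-0.04,0,0],[0,-0.04,0,0],[0,-0.02,0,0],[0,0,0,0]]]' 60
```

```text
time_s: 1.18
position: [0.3025, 0.321, 0.211]
tool_rot: [[-0.947, -0.322, -0.0], [-0.322, 0.947, -0.0], [0.0, -0.0, -1.0]]
ft_force: [1.5, 0.3, -1.1]
grip_width: 0.0854
time_s: 1.6
position: [0.389, 0.1388, 0.2113]
tool_rot: [[-0.947, -0.321, 0.0], [-0.321, 0.947, 0.0], [-0.0, -0.0, -1.0]]
ft_force: [1.2, 0.9, 0.2]
grip_width: 0.0853
time_s: 2.02
position: [0.4536, -0.0505, 0.2112]
tool_rot: [[-0.947, -0.321, 0.0], [-0.321, 0.947, 0.0], [-0.0, 0.0, -1.0]]
ft_force: [1.3, 0.8, 0.2]
grip_width: 0.0852
time_s: 2.43
position: [0.4997, -0.1847, 0.2102]
tool_rot: [[-0.948, -0.318, -0.001], [-0.318, 0.948, -0.0], [0.001, -0.0, -1.0]]
ft_force: [-0.7, 0.5, -0.9]
grip_width: 0.051
```

```bash
python3 -m handwheel '[[[-0.004,-0.033,0.02,0],[0,0,0.03,0],[0,0,0.015,0],[0,0,0,0],[0,0,0,0]]]'
python3 - <<'E'
from h import *
im,d=grab('side'); cv2.imwrite('pics/s1.png',cv2.resize(im[130:250,260:420],None,fx=4.5,fy=4.5,interpolation=2)[:,:,::-1]); print(env.observe()['position'])
E
```

```text
time_s: 2.85
position: [0.5133, -0.2101, 0.1462]
tool_rot: [[-0.946, -0.324, -0.001], [-0.324, 0.946, 0.001], [0.001, 0.001, -1.0]]
ft_force: [0.6, -0.2, 1.6]
grip_width: 0.0511
[ 0.51381789 -0.21043991  0.14727429]
```

View pics/s1.png

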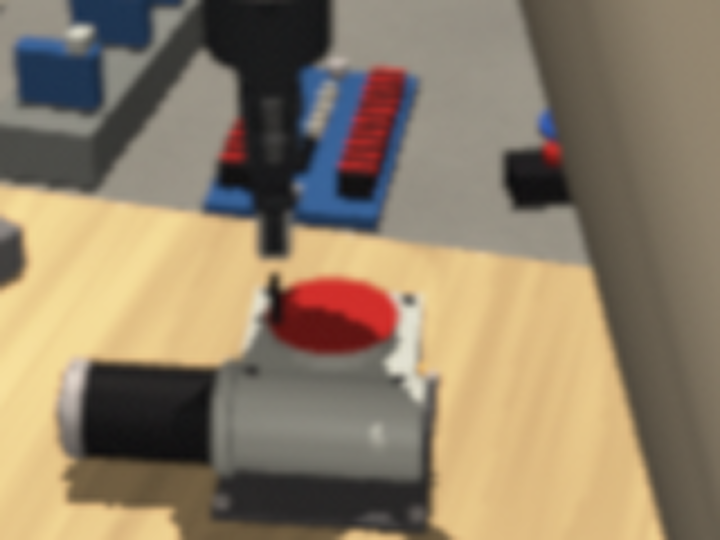

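The gripper (272,240 in the crop) stands in line over the tab (272,295). I descend and close on the tab's 26 mm width with a light grip.

```bash
python3 -m handwheel '[[[0,-0.004,0.01,0],[0,0,0.01,0],[0,0,0,0],[0,0,0,0],[0,0,0,0]]]'
python3 -m handwheel '[[[0,0,0,0],[0,0,0,0],[0,0,0,0],[0,0,0,0],[0,0,0,0]]]' 0 20
```

```text
time_s: 3.32
position: [0.5149, -0.2146, 0.1264]
tool_rot: [[-0.946, -0.325, 0.0], [-0.325, 0.946, -0.0], [-0.0, -0.0, -1.0]]
ft_force: [-0.4, -0.2, 0.6]
grip_width: 0.0515
time_s: 3.73
position: [0.5148, -0.2145, 0.1263]
tool_rot: [[-0.946, -0.325, 0.0], [-0.325, 0.946, -0.0], [-0.0, -0.0, -1.0]]
ft_force: [-0.6, 1.0, -0.1]
grip_width: -0.0004
```

```bash
python3 - <<'E'
from h import *
im,d=grab('side'); a=cv2.resize(im[165:235,280:380],None,fx=5,fy=5,interpolation=2)
im,d=grab('top'); b=cv2.resize(im[165:235,280:345],(325,350),interpolation=2)
cv2.imwrite('pics/s2.png',np.hstack([a,b[:,:290]])[:,:,::-1])
for n in('side','top'): print(pix(n,[[.5148,-.2145,.109],[.514,-.2148,.129]]))
E
```

```text
[[320.84202488 198.72005722]
 [321.02928903 192.75732697]]
[[310.52762337 194.58956721]
 [310.58722615 193.63227068]]
```

View pics/s2.png

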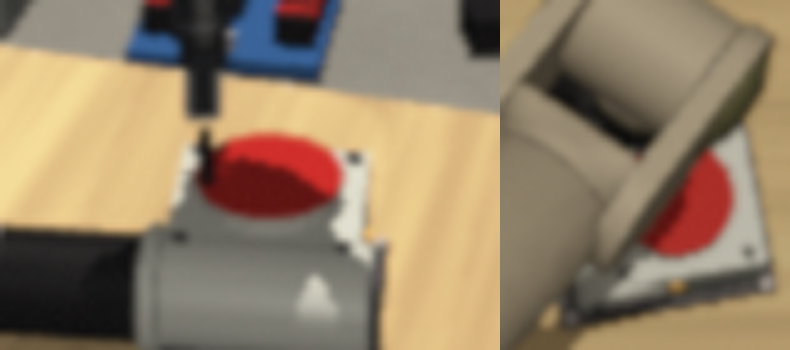

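```bash
python3 - <<'E'
from h import *
im,d=load('side'); C=cloud('side',d)
for v in range(160,206,3): print(v,[(C[v,u].round(3).tolist(),im[v,u].tolist()) for u in (320,322)])
print(env.observe()['position'])
E
```

```text
160 [([0.503, -0.176, 0.255], [64, 63, 62]), ([0.499, -0.182, 0.253], [45, 44, 44])]
163 [([0.501, -0.169, 0.25], [56, 56, 53]), ([0.497, -0.171, 0.25], [44, 44, 42])]
166 [([0.501, -0.168, 0.242], [56, 56, 53]), ([0.495, -0.167, 0.243], [45, 44, 42])]
169 [([0.498, -0.159, 0.238], [58, 56, 55]), ([0.493, -0.157, 0.24], [51, 50, 49])]
172 [([0.498, -0.157, 0.23], [46, 45, 44]), ([0.493, -0.157, 0.231], [39, 39, 38])]
175 [([0.502, -0.171, 0.213], [26, 26, 27]), ([0.497, -0.17, 0.214], [24, 24, 25])]
178 [([0.506, -0.181, 0.198], [27, 27, 27]), ([0.501, -0.185, 0.196], [31, 32, 31])]
181 [([0.513, -0.204, 0.174], [26, 26, 26]), ([0.507, -0.204, 0.175], [53, 51, 48])]
184 [([0.512, -0.202, 0.166], [27, 26, 27]), ([0.508, -0.205, 0.164], [53, 51, 48])]
187 [([0.513, -0.204, 0.155], [51, 49, 46]), ([0.508, -0.205, 0.155], [71, 67, 61])]
190 [([0.578, -0.414, 0.007], [164, 138, 99]), ([0.571, -0.413, 0.009], [194, 163, 115])]
193 [([0.516, -0.211, 0.13], [68, 58, 44]), ([0.51, -0.212, 0.13], [148, 123, 90])]
196 [([0.514, -0.204, 0.125], [73, 70, 65]), ([0.509, -0.206, 0.125], [58, 20, 19])]
199 [([0.515, -0.207, 0.113], [51, 33, 31]), ([0.508, -0.204, 0.116], [55, 17, 18])]
202 [([0.514, -0.203, 0.106], [79, 40, 37]), ([0.508, -0.203, 0.106], [81, 19, 18])]
205 [([0.518, -0.214, 0.087], [98, 89, 82]), ([0.506, -0.194, 0.102], [97, 50, 46])]
[ 0.51482937 -0.21454314  0.12627739]
```

```bash
cat > tip.py <<'E'
from h import *
def tip():
    im,d=grab('side'); C=cloud('side',d); p=env.observe()['position']
    m=(d>0)&(np.hypot(C[:,:,0]-p[0],C[:,:,1]-p[1])<.04)&(C[:,:,2]>.133)&(C[:,:,2]<p[2]+.12)&(im.max(2)<110)
    q=C[m]; lo=q[:,2].min(); s=q[q[:,2]<lo+.02]
    print('tcp',p.round(4),'tip z',np.sort(q[:,2])[:6].round(3),'xy',s.mean(0).round(4),len(s))
if __name__=='__main__': tip()
E
python3 tip.py; python3 -m handwheel '[[[0,0,-0.02,0],[0,0,0,0],[0,0,0,0]]]' ; python3 tip.py
```

```text
tcp [ 0.5148 -0.2145  0.1263] tip z [0.154 0.155 0.155 0.155 0.156 0.157] xy [ 0.5121 -0.203   0.1636] 33
time_s: 4.13
position: [0.5151, -0.2148, 0.1468]
tool_rot: [[-0.946, -0.325, 0.002], [-0.325, 0.946, -0.001], [-0.001, -0.002, -1.0]]
ft_force: [-0.3, 0.1, -0.4]
grip_width: 0.0004
tcp [ 0.5148 -0.2145  0.146 ] tip z [0.173 0.173 0.174 0.175 0.175 0.177] xy [ 0.5118 -0.204   0.1832] 44
```

The depth image shows the fingertips about 27 mm above the reported TCP, at two heights, where the description puts them 17 mm below it. That is why the fingers closed on nothing. I'll go by the camera: tip z ≈ TCP z + 0.027 when closed. I open and go lower, checking the force as I go.

```bash
python3 -m handwheel '[[[0,0,0,0],[0,0,0,0],[0,0,0.02,0],[0,0,0.02,0],[0,0,0,0]]]' 60
python3 -m handwheel '[[[0,0,0.01,0],[0,0,0.007,0],[0,0,0,0],[0,0,0,0]]]'
python3 - <<'E'
from h import *
im,d=grab('side'); C=cloud('side',d); p=env.observe()['position']; print(p)
# the near finger: column of lowest points per height
m=(d>0)&(np.hypot(C[:,:,0]-p[0],C[:,:,1]-p[1])<.06)&(C[:,:,2]>.1)&(C[:,:,2]<.2)&(im.max(2)<110)
q=C[m]
for a in np.arange(.1,.2,.008):
    s=q[(q[:,2]>=a)&(q[:,2]<a+.008)]; 
    if len(s): print(round(a,3),len(s),s.mean(0).round(4),s[:,1].max().round(3))
E
```

```text
time_s: 4.6
position: [0.5131, -0.2135, 0.1026]
tool_rot: [[-0.946, -0.325, -0.006], [-0.325, 0.946, 0.004], [0.004, 0.006, -1.0]]
ft_force: [-0.6, 0.8, -0.1]
grip_width: 0.051
time_s: 4.93
position: [0.5149, -0.2146, 0.0894]
tool_rot: [[-0.946, -0.325, 0.0], [-0.325, 0.946, -0.0], [-0.0, -0.0, -1.0]]
ft_force: [-0.0, -0.0, 0.7]
grip_width: 0.0515
[ 0.5150508  -0.21470762  0.08968648]
0.1 162 [ 0.4812 -0.2101  0.1052] -0.184
0.108 9 [ 0.4909 -0.2037  0.112 ] -0.184
0.116 13 [ 0.5033 -0.1823  0.1205] -0.178
0.124 18 [ 0.5018 -0.1814  0.1279] -0.175
0.132 19 [ 0.5037 -0.1796  0.1357] -0.173
0.14 16 [ 0.5025 -0.179   0.1436] -0.174
0.156 10 [ 0.4972 -0.1622  0.1617] -0.159
0.164 27 [ 0.4985 -0.1666  0.167 ] -0.158
0.172 7 [ 0.5088 -0.1685  0.1761] -0.156
0.18 10 [ 0.5059 -0.1808  0.1839] -0.157
0.188 9 [ 0.5015 -0.1874  0.1916] -0.159
0.196 10 [ 0.5074 -0.1924  0.1978] -0.182
```

```bash
python3 -m handwheel '[[[0,0,0,0],[0,0,0,0],[0,0,0,0],[0,0,0,0],[0,0,0,0]]]' 0 20
```

```text
time_s: 5.4
position: [0.5151, -0.2147, 0.0899]
tool_rot: [[-0.946, -0.325, 0.001], [-0.325, 0.946, -0.001], [-0.001, -0.001, -1.0]]
ft_force: [0.1, 0.4, 6.1]
grip_width: 0.0251
```

The tab is gripped at 25 mm width. I lift along the arc about the heel, pushing the cover toward the heel at the same time.

```bash
python3 -m handwheel '[[[0.003,0,-0.003,0],[0.002,0,-0.004,0],[0.002,0,-0.005,0],[0,0,0,0],[0,0,0,0]]]'
cat > cov.py <<'E'
from h import *
im,d=grab('side'); C=cloud('side',d); I=im.astype(int)
red=(d>0)&(I[:,:,0]>70)&(I[:,:,1]<I[:,:,0]*.45)&(I[:,:,2]<I[:,:,0]*.45)
p0=env.observe()['position']
red&=(np.hypot(C[:,:,0]-p0[0],C[:,:,1]-p0[1])<.1)
q=C[red]; med=np.median(q,0)
for _ in range(4):
    A=np.c_[q[:,:2]-med[:2],np.ones(len(q))]; s,*_=np.linalg.lstsq(A,q[:,2],rcond=None); r=q[:,2]-A@s; q=q[abs(r)<.004]
print('n',len(q),'centre',q.mean(0).round(4),'slope',s.round(3),'tilt',np.degrees(np.arctan(np.hypot(*s[:2]))).round(1),'zrange',np.percentile(q[:,2],[2,98]).round(3),'uphill az',np.degrees(np.arctan2(s[1],s[0])).round())
print(p0.round(4),env.observe()['ft_force'].round(1))
E
python3 cov.py
```

```text
time_s: 5.82
position: [0.5085, -0.2169, 0.1016]
tool_rot: [[-0.946, -0.325, 0.001], [-0.325, 0.946, -0.0], [-0.001, -0.001, -1.0]]
ft_force: [4.0, 1.2, 0.9]
grip_width: 0.0257
n 261 centre [ 0.4711 -0.227   0.1112] slope [0.151 0.056 0.112] tilt 9.1 zrange [0.106 0.117] uphill az 20.0
[ 0.5085 -0.2169  0.1015] [4.4 0.5 1.4]
```

It is tipping: tilt 9.1° toward azimuth 20°, with the low edge still on the rim. I go a little further for margin, then lift.

```bash
python3 -m handwheel '[[[0.002,0,-0.004,0],[0,0,0,0],[0,0,0,0]]]'
python3 cov.py
```

```text
time_s: 6.12
position: [0.5064, -0.2174, 0.1052]
tool_rot: [[-0.946, -0.325, 0.0], [-0.325, 0.946, 0.0], [-0.0, -0.0, -1.0]]
ft_force: [3.8, 0.1, -0.0]
grip_width: 0.0254
n 184 centre [ 0.4681 -0.226   0.1125] slope [0.238 0.066 0.114] tilt 13.8 zrange [0.106 0.119] uphill az 16.0
[ 0.5064 -0.2174  0.1052] [4.4 2.1 0.8]
```

```bash
python3 -m handwheel '[[[-0.002,0,-0.008,0],[0,0,-0.015,0],[0,0,-0.02,0],[0,0,-0.02,0],[0,0,-0.01,0]]]' 0 40
python3 -m handwheel '[[[-0.005,0.015,0,0],[-0.010,0.03,0,0],[-0.011,0.033,0,0],[-0.011,0.033,0,0],[-0.01,0.03,0,0]]]'
python3 -m handwheel '[[[-0.0055,0.016,0.01,0],[0,0,0.02,0],[0,0,0.02,0],[0,0,0,0],[0,0,0,0]]]'
python3 cov.py
```

```text
time_s: 6.58
position: [0.5081, -0.2171, 0.1806]
tool_rot: [[-0.946, -0.325, 0.0], [-0.325, 0.946, -0.002], [0.0, -0.002, -1.0]]
ft_force: [-0.1, -0.8, -0.2]
grip_width: 0.0247
time_s: 7.0
position: [0.5053, -0.0656, 0.1776]
tool_rot: [[-0.946, -0.325, -0.003], [-0.325, 0.946, 0.001], [0.002, 0.002, -1.0]]
ft_force: [0.7, -0.6, -0.7]
grip_width: 0.0249
time_s: 7.42
position: [0.5058, -0.0506, 0.1277]
tool_rot: [[-0.946, -0.326, -0.003], [-0.326, 0.946, 0.001], [0.003, 0.002, -1.0]]
ft_force: [0.1, -0.6, -0.2]
grip_width: 0.0248
n 278 centre [ 0.4727 -0.059   0.1366] slope [0.133 0.07  0.137] tilt 8.5 zrange [0.131 0.142] uphill az 28.0
[ 0.5066 -0.051   0.1286] [-0.1 -0.8  0.2]
```

```bash
python3 -m handwheel '[[[0,0,0.025,0],[0,0,0.03,0],[0,0,0.03,0],[0,0,0.02,0],[0,0,0,0]]]' 0 20
python3 -m handwheel '[[[0,0,0.003,0],[0,0,0.003,0],[0,0,0.003,0],[0,0,0,0]]]'
python3 cov.py
```

```text
time_s: 7.88
position: [0.5053, -0.051, 0.021]
tool_rot: [[-0.946, -0.325, -0.005], [-0.325, 0.946, 0.002], [0.004, 0.003, -1.0]]
ft_force: [-0.1, -0.4, -0.7]
grip_width: 0.0246
time_s: 8.22
position: [0.5072, -0.0514, 0.0149]
tool_rot: [[-0.946, -0.325, 0.001], [-0.325, 0.946, -0.001], [-0.001, -0.001, -1.0]]
ft_force: [0.2, -0.6, 0.1]
grip_width: 0.0249
n 392 centre [ 0.4707 -0.0618  0.0229] slope [0.173 0.066 0.023] tilt 10.5 zrange [0.016 0.029] uphill az 21.0
[ 0.5071 -0.0514  0.015 ] [ 0.  -0.  -1.2]
```

```bash
python3 -m handwheel '[[[0,0,0.004,0],[0,0,0.004,0],[0,0,0.003,0],[0,0,0,0]]]'
python3 cov.py
```

```text
time_s: 8.6
position: [0.5089, -0.0518, 0.0041]
tool_rot: [[-0.946, -0.325, 0.005], [-0.325, 0.946, -0.001], [-0.004, -0.003, -1.0]]
ft_force: [5.1, 0.8, 5.9]
grip_width: 0.0249
n 431 centre [ 0.4712 -0.0616  0.0187] slope [0.022 0.013 0.019] tilt 1.5 zrange [0.016 0.022] uphill az 31.0
[ 0.5089 -0.0518  0.0043] [4.3 0.5 6. ]
```

The cover is pivoted down nearly flat (1.5°) at disc height 0.0187. I release it and retreat.

```bash
python3 -m handwheel '[[[0,0,0,0],[0,0,0,0],[0,0,0,0],[0,0,-0.01,0],[0,0,-0.03,0]]]' 65
python3 -m handwheel '[[[0,0,-0.04,0],[0,0,-0.04,0],[0,0,-0.04,0],[0,0,0,0],[0,0,0,0]]]' 100
python3 cov.py; python3 - <<'E'
from h import *
im,d=grab('top'); a=cv2.resize(im[150:245,190:345],None,fx=5,fy=5,interpolation=2); cv2.imwrite('pics/t3.png',a[:,:,::-1])
E
```

```text
time_s: 9.07
position: [0.5046, -0.0507, 0.0407]
tool_rot: [[-0.946, -0.325, -0.007], [-0.325, 0.946, 0.003], [0.006, 0.005, -1.0]]
ft_force: [0.0, -0.1, 0.0]
grip_width: 0.0556
time_s: 9.48
position: [0.5073, -0.0515, 0.1648]
tool_rot: [[-0.946, -0.325, 0.004], [-0.325, 0.946, -0.001], [-0.003, -0.003, -1.0]]
ft_force: [-0.3, -0.2, -0.9]
grip_width: 0.0857
n 56 centre [ 0.4901 -0.0804  0.0212] slope [-0.067  0.206  0.027] tilt 12.2 zrange [0.017 0.029] uphill az 108.0
[ 0.5065 -0.0512  0.1631] [ 0.8  0.  -0.7]
```

View pics/t3.png

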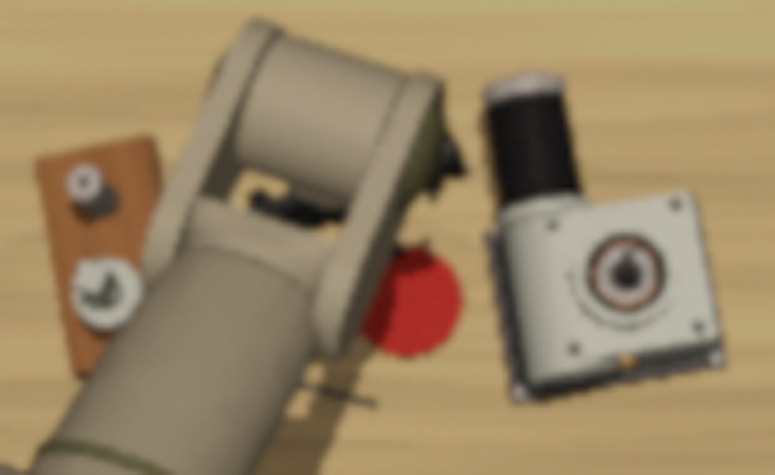

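The top view shows the cover lying flat with its tab up at crop (410,300). The bore, copper spring and hub are exposed at crop (628,272), i.e. pixel (315.6,204.4). Next I measure the square's yaw and the bore centre from both cameras.

```bash
python3 - <<'E'
from h import *
def ray(n,uv,z):
    K,D,R,t=P(n); c=-R.T@t; X=world(n,uv,np.ones(len(uv))); r=X-c; return c+r*((z-c[2])/r[:,2:])
uv=np.array([[167,290],[185,282],[204,294],[185,305]])/3+np.array([230,180])
q=ray('side',uv-.33,.148); print('sq corners',q.round(4),'ctr',q.mean(0)); 
e=np.roll(q,-1,0)-q; print(np.degrees(np.arctan2(e[:,1],e[:,0]))%90,np.hypot(e[:,0],e[:,1]).round(4))
im,d=load('top'); print('bore top',ray('top',np.array([[315.1,203.9]]),.093))
I=im.astype(int); C=ray('top',np.stack(np.meshgrid(np.arange(640),np.arange(400)),-1).reshape(-1,2).astype(float),.1).reshape(400,640,3)
near=np.hypot(C[:,:,0]-.48,C[:,:,1]+.2275)<.028
cu=near&(I[:,:,0]-I[:,:,2]>28); print('cu top',cu.sum(),cv2.fitEllipse(np.ascontiguousarray(C[cu][:,:2],dtype=np.float32)))
dk=near&(I.max(2)<90)&(np.hypot(C[:,:,0]-.48,C[:,:,1]+.2275)<.02); w=(200-I.sum(2)/3)[dk]; print('dark',dk.sum(),(C[dk]*w[:,None]).sum(0)/w.sum())
im,d=load('side'); I=im.astype(int); a=im[180:225,300:365]; cv2.imwrite('pics/s4.png',cv2.resize(a,None,fx=9,fy=9,interpolation=2)[:,:,::-1]); b=I[150:260,280:400]
C=ray('side',np.stack(np.meshgrid(np.arange(640),np.arange(400)),-1).reshape(-1,2).astype(float),.098).reshape(400,640,3)
near=np.hypot(C[:,:,0]-.48,C[:,:,1]+.2245)<.028
cu=near&(I[:,:,0]-I[:,:,2]>28); print('cu side',cu.sum(),cv2.fitEllipse(np.ascontiguousarray(C[cu][:,:2],dtype=np.float32)) if cu.sum()>5 else '')
print(env.observe()['position'],env.observe()['q'].round(1))
E
```

```text
sq corners [[0.4847 0.1497 0.148 ]
 [0.4753 0.1385 0.148 ]
 [0.4582 0.1464 0.148 ]
 [0.4674 0.1604 0.148 ]] ctr [0.47141532 0.14875439 0.148     ]
[49.64058601 64.97978942 56.75011555 58.17819821] [0.0147 0.0188 0.0167 0.0204]
bore top [[ 0.48369168 -0.23082451  0.093     ]]
cu top 47 ((0.48073503375053406, -0.22956329584121704), (0.045809973031282425, 0.04722728207707405), 18.463808059692383)
dark 22 [ 0.4801917  -0.22991805  0.1       ]
cu side 96 ((0.48123717308044434, -0.22654369473457336), (0.04417170584201813, 0.046146489679813385), 127.25079345703125)
[ 0.50606947 -0.0510521   0.16212117] [ -19.1   20.2   85.5   -0.    74.4 -128.1]
```

View pics/s4.png

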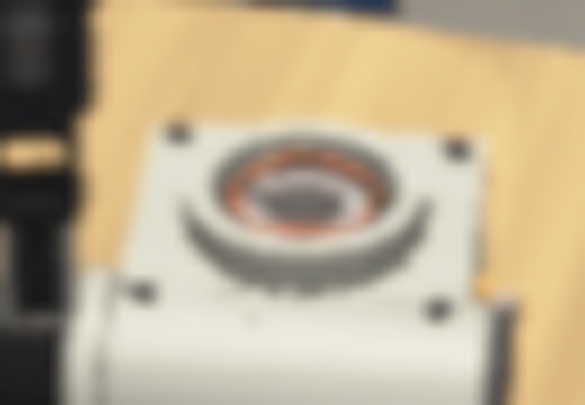

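Side crop: the copper ring and bore are centred at about (303,193) in the crop. The two cameras agree on the hub within 3 mm, at about (0.481,-0.228). The square's yaw is about 62° mod 90. I turn the tool to yaw -28° and go over to the shaft.

```bash
python3 -m handwheel '[[[0,0,0,0.12],[0,0,0,0.12],[0,0,0,0.12],[0,0,0,0.12],[0,0,0,0.12]]]'
python3 -m handwheel '[[[0,0,0,0.12],[0,0,0,0.12],[0,0,0,0.12],[0,0,0,0.12],[0,0,0,0.12]]]'
python3 -m handwheel '[[[0,0,0,0.12],[0,0,0,0.12],[0,0,0,0.12],[0,0,0,0.12],[0,0,0,0.12]]]'
python3 -m handwheel '[[[0,0,0,0.12],[0,0,0,0.12],[0,0,0,0.12],[0,0,0,0.12],[0,0,0,0.12]]]'
python3 -m handwheel '[[[0,0,0,0]]]'; python3 cov.py
```

```text
time_s: 10.0
position: [0.506, -0.051, 0.1612]
tool_rot: [[-0.962, 0.271, -0.004], [0.271, 0.962, 0.001], [0.004, 0.0, -1.0]]
ft_force: [0.2, 0.2, -0.6]
grip_width: 0.0855
time_s: 10.42
position: [0.506, -0.0511, 0.1612]
tool_rot: [[-0.641, 0.767, -0.004], [0.767, 0.641, 0.001], [0.004, -0.002, -1.0]]
ft_force: [-0.0, -0.3, 0.1]
grip_width: 0.0854
time_s: 10.83
position: [0.506, -0.051, 0.1612]
tool_rot: [[-0.096, 0.995, -0.004], [0.995, 0.096, 0.001], [0.002, -0.004, -1.0]]
ft_force: [0.4, 0.6, 0.4]
grip_width: 0.085
time_s: 11.25
position: [0.506, -0.0511, 0.1612]
tool_rot: [[0.483, 0.876, -0.004], [0.876, -0.483, 0.001], [-0.001, -0.004, -1.0]]
ft_force: [-0.5, -0.1, 0.4]
grip_width: 0.0854
time_s: 11.33
position: [0.506, -0.0511, 0.1614]
tool_rot: [[0.482, 0.876, -0.004], [0.876, -0.482, 0.001], [-0.001, -0.004, -1.0]]
ft_force: [-0.3, -0.5, 0.4]
grip_width: 0.0852
n 27 centre [ 0.4973 -0.0675  0.0236] slope [-0.072  0.185  0.027] tilt 11.2 zrange [0.019 0.031] uphill az 111.0
[ 0.5061 -0.0511  0.1616] [-0.6 -0.4 -0.1]
```

```bash
python3 -m handwheel '[[[0.0262,-0.0212,0,0],[0.0262,-0.0212,0,0],[0.0262,-0.0212,0,0],[0.0262,-0.0212,0,0],[0.0262,-0.0212,0,0]]]'
python3 -m handwheel '[[[0.0262,-0.0212,0,0],[0,0,0,0],[0,0,0,0],[0,0,0,0]]]' 65
python3 cov.py
python3 - <<'E'
from h import *
im,d=load('side'); C=cloud('side',d); p=env.observe()['position']
m=(d>0)&(np.hypot(C[:,:,0]-p[0],C[:,:,1]-p[1])<.06)&(C[:,:,2]>.06)&(C[:,:,2]<.25); q=C[m]; c=im[m]
for a in np.arange(.14,.24,.01):
    k=(q[:,2]>=a)&(q[:,2]<a+.01)&(c.max(1)<100); s=q[k]
    if len(s): print(round(a,3),len(s),s.mean(0).round(4),s.min(0).round(3),s.max(0).round(3))
E
```

```text
time_s: 11.8
position: [0.4753, 0.1159, 0.1623]
tool_rot: [[0.474, 0.88, -0.002], [0.88, -0.474, 0.0], [-0.001, -0.002, -1.0]]
ft_force: [1.1, 1.0, 0.1]
grip_width: 0.0855
time_s: 12.13
position: [0.47, 0.1472, 0.1626]
tool_rot: [[0.475, 0.88, -0.001], [0.88, -0.475, -0.0], [-0.001, -0.001, -1.0]]
ft_force: [0.1, 0.3, -0.9]
grip_width: 0.0555
n 18 centre [0.4195 0.1681 0.2304] slope [-1.826  0.616  0.227] tilt 62.6 zrange [0.204 0.247] uphill az 161.0
[0.4702 0.1468 0.1627] [0.8 0.2 0.9]
0.18 3 [0.4952 0.1307 0.1889] [0.493 0.128 0.188] [0.498 0.134 0.19 ]
0.19 39 [0.4768 0.1492 0.1962] [0.432 0.129 0.19 ] [0.503 0.174 0.2  ]
0.2 65 [0.4665 0.1542 0.2051] [0.432 0.128 0.2  ] [0.504 0.176 0.21 ]
0.21 68 [0.4697 0.1525 0.2148] [0.431 0.128 0.21 ] [0.504 0.175 0.22 ]
0.22 56 [0.4805 0.1471 0.2246] [0.436 0.125 0.22 ] [0.505 0.176 0.23 ]
0.23 98 [0.4711 0.1554 0.2357] [0.415 0.125 0.23 ] [0.523 0.186 0.24 ]
```

```bash
python3 -m handwheel '[[[0,0,0.02,0],[0,0,0.02,0],[0,0,0.02,0],[0,0,0.02,0],[0,0,0.002,0]]]'
python3 -m handwheel '[[[0,0,0,0],[0,0,0,0],[0,0,0,0],[0,0,0,0],[0,0,0,0]]]' 0 60
python3 -m handwheel '[[[0,0,0,0],[0,0,0,0],[0,0,0,0]]]' 0 120
```

```text
time_s: 12.6
position: [0.4688, 0.1462, 0.0783]
tool_rot: [[0.479, 0.878, -0.006], [0.878, -0.479, -0.0], [-0.003, -0.005, -1.0]]
ft_force: [0.0, 0.3, -0.4]
grip_width: 0.0553
time_s: 13.02
position: [0.4709, 0.1474, 0.0825]
tool_rot: [[0.478, 0.879, 0.003], [0.879, -0.478, -0.0], [0.001, 0.002, -1.0]]
ft_force: [-1.2, -1.2, 6.2]
grip_width: 0.0209
time_s: 13.27
position: [0.4709, 0.1475, 0.0827]
tool_rot: [[0.477, 0.879, 0.003], [0.879, -0.477, -0.0], [0.001, 0.003, -1.0]]
ft_force: [-1.6, -1.1, 7.9]
grip_width: 0.0199
```

The square is gripped at 19.9 mm, flat on its faces. I lift it straight out.

```bash
python3 -m handwheel '[[[0,0,-0.01,0],[0,0,-0.02,0],[0,0,-0.03,0],[0,0,-0.04,0],[0,0,-0.04,0]]]'
python3 -m handwheel '[[[0,0,-0.02,0],[0,0,0,0],[0,0,0,0],[0,0,0,0]]]'
python3 - <<'E'
from h import *
im,d=grab('side'); p=env.observe()['position']; u,v=pix('side',[[p[0],p[1],p[2]-.02]])[0].astype(int); print(u,v,p)
cv2.imwrite('pics/s5.png',cv2.resize(im[v-60:v+60,u-60:u+60],None,fx=4.5,fy=4.5,interpolation=2)[:,:,::-1])
E
```

```text
time_s: 13.68
position: [0.4693, 0.1475, 0.2227]
tool_rot: [[0.477, 0.879, -0.002], [0.879, -0.477, -0.0], [-0.001, -0.001, -1.0]]
ft_force: [1.5, -0.6, -2.8]
grip_width: 0.0197
time_s: 14.02
position: [0.4693, 0.1475, 0.2398]
tool_rot: [[0.478, 0.879, -0.003], [0.879, -0.478, -0.0], [-0.001, -0.002, -1.0]]
ft_force: [1.0, 0.5, -2.2]
grip_width: 0.0192
290 250 [0.46926856 0.14753074 0.23949298]
```

View pics/s5.png

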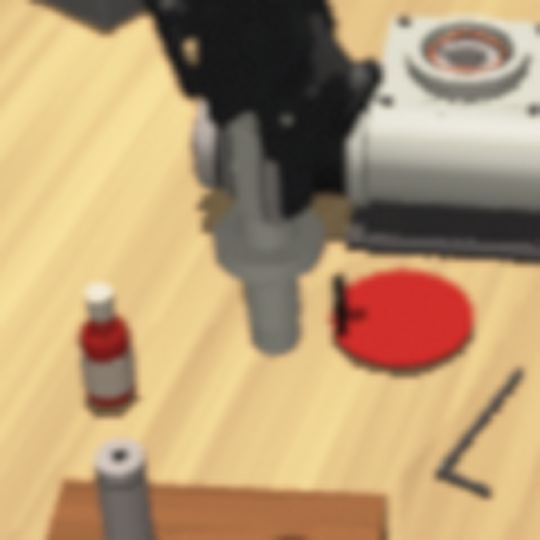

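The shaft hangs upright at crop (270,250) and the cover lies flat, tab up, at (405,318). No brass is visible, so the key faces away. I turn +90° about world z to find it.

```bash
python3 -m handwheel '[[[0,0,0,-0.12],[0,0,0,-0.12],[0,0,0,-0.12],[0,0,0,-0.12],[0,0,0,-0.12]]]'
python3 -m handwheel '[[[0,0,0,-0.12],[0,0,0,-0.12],[0,0,0,-0.12],[0,0,0,-0.12],[0,0,0,-0.12]]]'
python3 -m handwheel '[[[0,0,0,-0.12],[0,0,0,-0.12],[0,0,0,-0.12],[0,0,0,0],[0,0,0,0]]]'
cat > shaft.py <<'E'
from h import *
im,d=grab('side'); C=cloud('side',d); p=env.observe()['position']; print(p.round(4))
I=im.astype(int); near=(d>0)&(np.hypot(C[:,:,0]-p[0],C[:,:,1]-p[1])<.035)&(C[:,:,2]<p[2]+.06)&(C[:,:,2]>p[2]-.08)
br=near&(I[:,:,0]-I[:,:,2]>25)&(C[:,:,2]<p[2]+.02); q=C[br]; print('brass',len(q),q.mean(0).round(4) if len(q) else '')
g=near&(I.max(2)-I.min(2)<25)
for a in np.arange(-.08,.05,.01):
    s=C[g&(C[:,:,2]>p[2]+a)&(C[:,:,2]<=p[2]+a+.01)]
    if len(s): print(round(a,2),len(s),s.mean(0).round(4),'x',s[:,0].min().round(4),s[:,0].max().round(4),'ymax',s[:,1].max().round(4))
u,v=pix('side',[[p[0],p[1],p[2]-.02]])[0].astype(int); print(u,v)
cv2.imwrite('pics/sh.png',cv2.resize(im[v-30:v+40,u-40:u+40],None,fx=6,fy=6,interpolation=2)[:,:,::-1])
E
python3 shaft.py
```

```text
time_s: 14.48
position: [0.4696, 0.1475, 0.2395]
tool_rot: [[-0.108, 0.994, -0.003], [0.994, 0.108, -0.0], [0.0, -0.003, -1.0]]
ft_force: [0.6, 0.1, -3.6]
grip_width: 0.0192
time_s: 14.9
position: [0.4695, 0.1475, 0.2395]
tool_rot: [[-0.65, 0.76, -0.004], [0.76, 0.65, -0.0], [0.002, -0.003, -1.0]]
ft_force: [0.8, -0.8, -2.5]
grip_width: 0.0191
time_s: 15.32
position: [0.4697, 0.1475, 0.2401]
tool_rot: [[-0.872, 0.49, -0.002], [0.49, 0.872, -0.0], [0.002, -0.001, -1.0]]
ft_force: [-0.6, 0.1, -2.1]
grip_width: 0.0192
[0.4698 0.1476 0.2403]
brass 115 [0.4658 0.1572 0.2151]
-0.06 12 [0.4672 0.1583 0.1882] x 0.4596 0.4755 ymax 0.1608
-0.05 28 [0.4649 0.1586 0.1949] x 0.4586 0.4748 ymax 0.1633
-0.04 26 [0.4637 0.1582 0.2048] x 0.4577 0.4696 ymax 0.1619
-0.03 26 [0.4632 0.158  0.2148] x 0.4577 0.4692 ymax 0.1622
-0.02 17 [0.4627 0.159  0.2234] x 0.4571 0.4696 ymax 0.1628
-0.01 23 [0.4608 0.1687 0.2384] x 0.4474 0.481 ymax 0.1739
-0.0 227 [0.4658 0.1579 0.2452] x 0.4446 0.4936 ymax 0.1748
0.01 44 [0.4642 0.1571 0.2553] x 0.4569 0.4783 ymax 0.1623
0.02 61 [0.4632 0.1556 0.2659] x 0.4523 0.4819 ymax 0.1714
0.03 98 [0.4664 0.1571 0.2752] x 0.4524 0.4865 ymax 0.1713
0.04 93 [0.4658 0.1565 0.2854] x 0.4516 0.4855 ymax 0.1716
290 250
```

```bash
python3 - <<'E'
from h import *
im,d=load('side'); C=cloud('side',d); I=im.astype(int)
for v in range(254,276,3):
    print(v,[(u,*I[v,u].tolist(),*(C[v,u]*1000).round().astype(int).tolist()) for u in range(285,300,1) if d[v,u]>0 and abs(C[v,u,1]-.157)<.03])
E
```

```text
254 [(285, 127, 98, 54, 476, 162, 221), (286, 118, 92, 53, 473, 164, 224), (287, 116, 97, 69, 471, 163, 223), (288, 118, 109, 92, 470, 161, 222), (289, 121, 118, 108, 468, 161, 223), (290, 123, 121, 112, 466, 161, 223), (291, 123, 121, 112, 465, 159, 222), (292, 121, 119, 110, 462, 159, 222), (293, 117, 115, 107, 460, 158, 222), (294, 111, 110, 102, 459, 156, 220), (295, 114, 109, 98, 458, 155, 220), (296, 147, 130, 103, 458, 150, 216)]
257 [(285, 132, 101, 56, 477, 162, 213), (286, 123, 94, 51, 474, 164, 216), (287, 121, 98, 65, 472, 164, 216), (288, 120, 109, 90, 471, 160, 213), (289, 122, 119, 108, 469, 160, 214), (290, 124, 123, 113, 467, 160, 214), (291, 123, 122, 112, 465, 159, 213), (292, 122, 120, 111, 463, 159, 214), (293, 117, 116, 107, 461, 157, 213), (294, 113, 111, 103, 460, 156, 212), (295, 113, 109, 98, 459, 154, 211), (296, 141, 126, 102, 457, 152, 210), (297, 191, 162, 118, 457, 147, 206)]
260 [(285, 138, 107, 62, 477, 162, 206), (286, 125, 95, 51, 474, 164, 208), (287, 123, 97, 60, 473, 163, 207), (288, 120, 106, 85, 470, 164, 209), (289, 122, 118, 106, 469, 160, 20
[... 438 characters left out ...]
61, 199), (291, 121, 120, 110, 465, 161, 200), (292, 119, 118, 109, 464, 157, 197), (293, 115, 114, 105, 463, 157, 196), (294, 110, 109, 101, 460, 158, 198), (295, 109, 106, 96, 459, 155, 196), (296, 136, 123, 100, 457, 153, 195), (297, 191, 163, 119, 457, 147, 190)]
266 [(286, 175, 152, 117, 478, 157, 185), (287, 131, 122, 105, 476, 157, 185), (288, 117, 114, 104, 472, 161, 190), (289, 116, 115, 107, 471, 159, 188), (290, 117, 116, 107, 468, 161, 191), (291, 117, 115, 107, 466, 160, 191), (292, 115, 114, 105, 464, 161, 191), (293, 113, 112, 103, 462, 158, 190), (294, 111, 109, 100, 461, 155, 188), (295, 125, 117, 100, 460, 153, 186), (296, 168, 145, 111, 458, 151, 185)]
269 []
272 []
275 []
```

View pics/sh.png

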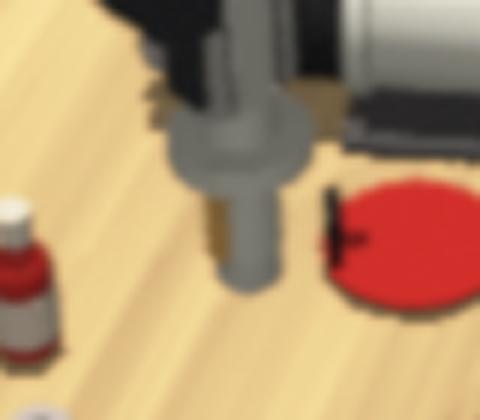

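The brass key shows at crop (217,230), left of the neck; from depth its direction is about 61°, which matches tool +y (60.7°). So the key lies along tool +y. I work out the gearbox yaw from the four housing screws.

```bash
python3 - <<'E'
from h import *
def ray(n,uv,z):
    K,D,R,t=P(n); c=-R.T@t; X=world(n,uv,np.ones(len(uv))); r=X-c; return c+r*((z-c[2])/r[:,2:])
a=np.array([[553,224],[675,203],[700,327],[573,348]])/5+[189.6,149.6]
b=np.array([[178,133],[457,150],[437,310],[141,291]])/9+[299.6,179.6]
for n,x in(('top',a),('side',b)):
    q=ray(n,x,.087); e=np.roll(q,-1,0)-q; print(n,q.mean(0).round(4),(np.degrees(np.arctan2(e[:,1],e[:,0]))%90).round(1),np.hypot(e[:,0],e[:,1]).round(3))
E
python3 -m handwheel '[[[0,0,0,0.1],[0,0,0,0.1],[0,0,0,0.1],[0,0,0,0.1],[0,0,0,0]]]'
```

```text
top [ 0.4822 -0.2292  0.087 ] [ 9.7 10.5  9.2  8.9] [0.09  0.093 0.093 0.093]
side [ 0.4825 -0.2299  0.087 ] [8.6 9.4 8.8 9.4] [0.092 0.091 0.092 0.092]
time_s: 15.78
position: [0.47, 0.1476, 0.2408]
tool_rot: [[-0.61, 0.793, -0.001], [0.793, 0.61, -0.0], [0.0, -0.001, -1.0]]
ft_force: [-0.8, 0.0, -3.0]
grip_width: 0.019
```

```bash
python3 -m handwheel '[[[0,0,0,0.08],[-0.0322,-0.01955,0,0],[-0.0322,-0.01955,0,0],[-0.0322,-0.01955,0,0],[-0.0322,-0.01955,0,0]]]'
python3 -m handwheel '[[[-0.0322,-0.01955,0,0],[-0.0322,-0.01955,0,0],[-0.0322,-0.01955,0,0],[-0.0322,-0.01955,0,0],[-0.0322,-0.01955,0,0]]]'
python3 -m handwheel '[[[-0.0322,-0.01955,0,0],[0,0,0,0],[0,0,0,0],[0,0,0,0]]]'
python3 shaft.py
```

```text
time_s: 16.2
position: [0.4753, -0.0044, 0.241]
tool_rot: [[-0.551, 0.834, -0.0], [0.834, 0.551, 0.0], [0.0, -0.0, -1.0]]
ft_force: [0.6, -0.4, -2.9]
grip_width: 0.0189
time_s: 16.62
position: [0.4821, -0.1931, 0.241]
tool_rot: [[-0.551, 0.835, -0.0], [0.835, 0.551, 0.0], [0.0, -0.0, -1.0]]
ft_force: [1.0, 0.1, -3.2]
grip_width: 0.0188
time_s: 16.95
position: [0.4836, -0.2285, 0.2408]
tool_rot: [[-0.55, 0.835, -0.001], [0.835, 0.55, 0.001], [0.001, -0.0, -1.0]]
ft_force: [0.6, 0.5, -2.8]
grip_width: 0.0184
[ 0.4838 -0.228   0.2411]
brass 45 [ 0.4813 -0.2206  0.2222]
-0.06 16 [ 0.4821 -0.2163  0.1875] x 0.4753 0.4911 ymax -0.211
-0.05 22 [ 0.4817 -0.2168  0.1956] x 0.4722 0.4915 ymax -0.2134
-0.04 27 [ 0.4784 -0.2174  0.206 ] x 0.4703 0.4881 ymax -0.2091
-0.03 21 [ 0.4794 -0.216   0.2165] x 0.472 0.488 ymax -0.2105
-0.02 20 [ 0.4808 -0.2163  0.2255] x 0.4717 0.4959 ymax -0.2107
-0.01 24 [ 0.4816 -0.2057  0.2391] x 0.4624 0.503 ymax -0.1999
-0.0 103 [ 0.482  -0.216   0.2457] x 0.4593 0.5066 ymax -0.2002
0.01 32 [ 0.4797 -0.217   0.2557] x 0.4698 0.4913 ymax -0.2115
0.02 40 [ 0.4791 -0.2183  0.2663] x 0.4646 0.4971 ymax -0.2093
0.03 59 [ 0.4819 -0.218   0.2762] x 0.4624 0.5051 ymax -0.2077
0.04 58 [ 0.4804 -0.2194  0.2859] x 0.4617 0.5041 ymax -0.2098
332 163
```

```bash
python3 -m handwheel '[[[0,-0.0023,0.02,0],[0,0,0.025,0],[0,0,0.025,0],[0,0,0.014,0],[0,0,0,0]]]'
python3 -m handwheel '[[[0,0,0.004,0],[0,0,0.004,0],[0,0,0.003,0],[0,0,0,0]]]'
```

```text
time_s: 17.42
position: [0.4808, -0.2279, 0.1546]
tool_rot: [[-0.551, 0.834, -0.005], [0.834, 0.551, 0.004], [0.006, -0.002, -1.0]]
ft_force: [0.1, 0.1, -3.4]
grip_width: 0.0188
time_s: 17.75
position: [0.482, -0.23, 0.1467]
tool_rot: [[-0.55, 0.835, 0.001], [0.835, 0.55, -0.001], [-0.001, 0.0, -1.0]]
ft_force: [-0.2, -0.3, -3.8]
grip_width: 0.0185
```

```bash
python3 -m handwheel '[[[0,0,0.003,0],[0,0,0.003,0],[0,0,0.002,0],[0,0,0,0],[0,0,0,0]]]'
python3 -m handwheel '[[[0,0,0.002,0],[0,0,0.002,0],[0,0,0.002,0],[0,0,0,0],[0,0,0,0]]]'
```

```text
time_s: 18.17
position: [0.4819, -0.2301, 0.1381]
tool_rot: [[-0.55, 0.835, -0.0], [0.835, 0.55, 0.0], [0.0, 0.0, -1.0]]
ft_force: [0.2, 0.5, -2.2]
grip_width: 0.0184
time_s: 18.58
position: [0.4825, -0.2308, 0.1347]
tool_rot: [[-0.55, 0.835, 0.003], [0.835, 0.55, -0.003], [-0.004, 0.001, -1.0]]
ft_force: [-3.2, -0.4, 17.6]
grip_width: 0.0186
```

Contact is at TCP z 0.1347, exactly where the key should rest on the hub face with the pilot 18 mm in. I sweep the key angle downward while pressing.

```bash
python3 -m handwheel '[[[0,0,-0.0005,0.04],[0,0,0,0.04],[0,0,0,0.04],[0,0,0,0]]]'
python3 -m handwheel '[[[0,0,0,0.04],[0,0,0,0.04],[0,0,0,0.04],[0,0,0,0]]]'
```

```text
time_s: 18.92
position: [0.4822, -0.2305, 0.1348]
tool_rot: [[-0.444, 0.896, 0.002], [0.896, 0.444, -0.002], [-0.003, 0.001, -1.0]]
ft_force: [-5.0, 3.6, 16.1]
grip_width: 0.0183
time_s: 19.25
position: [0.4819, -0.2303, 0.1347]
tool_rot: [[-0.334, 0.943, 0.001], [0.943, 0.334, -0.002], [-0.002, 0.001, -1.0]]
ft_force: [-5.2, 1.8, 14.3]
grip_width: 0.0185
```

```bash
for i in 1 2; do :; done; python3 -m handwheel '[[[0,0,0,0.035],[0,0,0,0.035],[0,0,0,0]]]'
python3 -m handwheel '[[[0,0,0,0.035],[0,0,0,0.035],[0,0,0,0]]]'
python3 -m handwheel '[[[0,0,0,0.035],[0,0,0,0.035],[0,0,0,0]]]'
```

```text
time_s: 19.5
position: [0.4818, -0.2303, 0.1346]
tool_rot: [[-0.267, 0.964, 0.001], [0.964, 0.267, -0.001], [-0.002, 0.001, -1.0]]
ft_force: [-7.0, 2.7, 14.3]
grip_width: 0.0188
time_s: 19.75
position: [0.4817, -0.2303, 0.1346]
tool_rot: [[-0.199, 0.98, 0.001], [0.98, 0.199, -0.001], [-0.001, 0.0, -1.0]]
ft_force: [-6.9, 3.3, 13.8]
grip_width: 0.0186
time_s: 20.0
position: [0.4817, -0.2304, 0.1344]
tool_rot: [[-0.13, 0.992, 0.001], [0.992, 0.13, -0.002], [-0.002, 0.0, -1.0]]
ft_force: [-4.9, -2.3, 11.7]
grip_width: 0.0183
```

```bash
python3 -m handwheel '[[[0,0,0.0005,0.035],[0,0,0,0.035],[0,0,0,0]]]'
python3 -m handwheel '[[[0,0,0,0.035],[0,0,0,0.035],[0,0,0,0]]]'
python3 -m handwheel '[[[0,0,0,0.035],[0,0,0,0.035],[0,0,0,0]]]'
```

```text
time_s: 20.25
position: [0.4815, -0.2303, 0.134]
tool_rot: [[-0.06, 0.998, 0.0], [0.998, 0.06, -0.001], [-0.001, 0.0, -1.0]]
ft_force: [-5.8, 6.0, 14.1]
grip_width: 0.0188
time_s: 20.5
position: [0.4816, -0.2308, 0.1327]
tool_rot: [[0.009, 1.0, -0.0], [1.0, -0.009, -0.002], [-0.002, -0.0, -1.0]]
ft_force: [-2.5, -6.2, -2.3]
grip_width: 0.0187
time_s: 20.75
position: [0.4815, -0.2306, 0.1319]
tool_rot: [[0.079, 0.997, -0.001], [0.997, -0.079, -0.001], [-0.001, -0.001, -1.0]]
ft_force: [-1.9, -7.8, -3.8]
grip_width: 0.0185
```

At yaw ≈ 0 the axial force vanished and z fell, so the key has entered the keyway. I turn back slightly to relieve the side force and push on.

```bash
python3 -m handwheel '[[[0,0,0.002,-0.04],[0,0,0.002,-0.01],[0,0,0.002,0],[0,0,0,0]]]'
python3 -c "
from rig import env; o=env.observe(); print(o['wrist_torque'],o['ft_force'])"
```

```text
time_s: 21.08
position: [0.4816, -0.2306, 0.1259]
tool_rot: [[0.027, 1.0, -0.001], [1.0, -0.027, -0.001], [-0.001, -0.001, -1.0]]
ft_force: [-2.8, 4.6, -2.1]
grip_width: 0.0186
[-0.42632924  0.77697425 -0.08120358] [-2.84465192  4.58293234 -2.12153904]
```

```bash
python3 -m handwheel '[[[0,0,0.005,0],[0,0,0.005,0],[0,0,0.005,0],[0,0,0.004,0],[0,0,0,0]]]'
python3 -m handwheel '[[[0,0,0.003,0],[0,0,0.003,0],[0,0,0.002,0],[0,0,0,0],[0,0,0,0]]]'
```

```text
time_s: 21.5
position: [0.4815, -0.2307, 0.1067]
tool_rot: [[0.028, 1.0, -0.001], [1.0, -0.028, -0.001], [-0.001, -0.001, -1.0]]
ft_force: [-3.3, 0.4, -2.1]
grip_width: 0.0188
time_s: 21.92
position: [0.4816, -0.2308, 0.1001]
tool_rot: [[0.028, 1.0, -0.0], [1.0, -0.028, -0.002], [-0.002, -0.0, -1.0]]
ft_force: [-7.1, -5.3, 7.8]
grip_width: 0.0183
```

```bash
python3 -m handwheel '[[[0,0,0.002,0],[0,0,0.001,0],[0,0,0.001,0],[0,0,0,0],[0,0,0,0]]]'
python3 -m handwheel '[[[0,0,0.001,0],[0,0,0.001,0],[0,0,0,0],[0,0,0,0]]]'
```

```text
time_s: 22.33
position: [0.4816, -0.231, 0.0983]
tool_rot: [[0.028, 1.0, 0.001], [1.0, -0.028, -0.003], [-0.003, 0.001, -1.0]]
ft_force: [-12.6, -3.3, 27.6]
grip_width: 0.0184
time_s: 22.67
position: [0.4817, -0.2311, 0.0982]
tool_rot: [[0.027, 1.0, 0.002], [1.0, -0.027, -0.004], [-0.004, 0.002, -1.0]]
ft_force: [-18.4, 3.3, 48.2]
grip_width: 0.0184
```

It is at a hard stop: z 0.0982, which is 36.5 mm below key contact, so the lower end is about 54.5 mm below the hub face. I ease the push and side load to a moderate level, then check with the cameras.

```bash
python3 -m handwheel '[[[0,-0.0006,-0.001,0],[0,0,0,0],[0,0,0,0],[0,0,0,0],[0,0,0,0]]]'
python3 - <<'E'
from h import *
o=env.observe(); p=o['position']; print(p,o['ft_force'].round(1),np.abs(o['qvel']).max())
im,d=grab('side'); C=cloud('side',d); I=im.astype(int)
m=(d>0)&(np.hypot(C[:,:,0]-.4815,C[:,:,1]+.229)<.03)&(C[:,:,2]<.135)&(C[:,:,2]>.094)&(I.max(2)-I.min(2)<30)&(I.max(2)>60)
for a in np.arange(.092,.13,.004):
    s=C[m&(C[:,:,2]>=a)&(C[:,:,2]<a+.004)]
    if len(s): print(a.round(3),len(s),s.mean(0).round(4))
red=(d>0)&(I[:,:,0]>90)&(I[:,:,1]<I[:,:,0]*.45)&(I[:,:,2]<I[:,:,0]*.45)&(np.hypot(C[:,:,0]-.472,C[:,:,1]+.06)<.06)
q=C[red&(C[:,:,2]<.025)]; A=np.c_[q[:,:2]-q[:,:2].mean(0),np.ones(len(q))]; print('cover',len(q),np.linalg.lstsq(A,q[:,2],rcond=None)[0].round(3),q.mean(0).round(3))
cv2.imwrite('pics/s6.png',cv2.resize(im[150:280,250:400],None,fx=4.5,fy=4.5,interpolation=2)[:,:,::-1])
E
```

```text
time_s: 23.08
position: [0.4817, -0.2311, 0.0982]
tool_rot: [[0.028, 1.0, 0.003], [1.0, -0.028, -0.004], [-0.004, 0.003, -1.0]]
ft_force: [-11.5, 5.8, 39.2]
grip_width: 0.0186
[ 0.48167058 -0.23106448  0.09823014] [-11.5   5.8  39.2] 2.914218978749717
0.092 3 [ 0.475  -0.2279  0.095 ]
0.096 21 [ 0.4799 -0.2164  0.0985]
0.1 76 [ 0.4791 -0.2211  0.1024]
0.104 30 [ 0.4804 -0.2224  0.1056]
0.108 10 [ 0.4788 -0.2189  0.1104]
0.112 10 [ 0.4787 -0.2197  0.114 ]
0.116 8 [ 0.4835 -0.2187  0.1187]
0.12 13 [ 0.4795 -0.2194  0.1221]
0.124 16 [ 0.4782 -0.2201  0.1258]
0.128 17 [ 0.4831 -0.2211  0.1294]
cover 492 [ 0.013 -0.001  0.018] [ 0.473 -0.06   0.018]
```

View pics/s6.png

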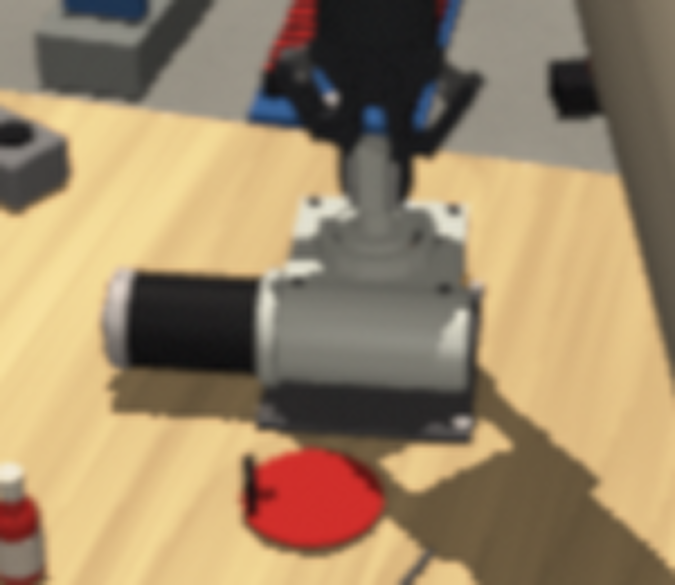

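The collar top sits at z ≈ 0.1025, matching hub face + 10 mm, and the cover lies flat (slope 0.013, top at 0.018). I let it settle and hand in.

```bash
python3 -m handwheel '[[[0,0,0,0],[0,0,0,0],[0,0,0,0],[0,0,0,0],[0,0,0,0]]]'
python3 -c "
from rig import env; o=env.observe(); print(o['position'],o['ft_force'],o['qvel'].round(2)); print(env.close_job())"
```

```text
time_s: 23.55
position: [0.4817, -0.2311, 0.0982]
tool_rot: [[0.028, 1.0, 0.003], [1.0, -0.028, -0.004], [-0.004, 0.003, -1.0]]
ft_force: [-12.2, -1.0, 36.6]
grip_width: 0.0185
[ 0.4816691  -0.23109191  0.09822332] [-12.18773047  -1.00316378  36.59341396] [-0.06  0.02 -0.23  2.17  1.48 -0.06]
the job is handed in; nothing more can be done
None
```

The job is handed in at 23.6 s: the cover is off and lying flat on the board, tab up, and the shaft is keyed, fully home and still held. `close_job` reports no verdict, so the results below are my own readings.

**Cover:** I tipped it by the tab to about 14° with the heel edge still on the rim. I then lifted it off and pressed it down flat. The last check put its top at z 0.018 with a slope of about 0.01.

**Shaft:** The key touched the hub face at reported TCP z 0.1347. While I turned it under pressure, it slipped into the keyway at a yaw of about 0°. I then pushed it to a hard stop at 0.0982, so the lower end is about 54.5 mm below the hub face. The camera agrees, with the collar top at about 0.1025. The arm holds it with a reading of about 37 N upward on the wrist and a grip set to 120 N.

**Checks that disagreed or were left open:**
- **TCP height:** The camera showed the fingertips about 27 mm above the reported TCP, where the description puts them 17 mm below it. My first close on the tab missed because of this, without touching anything; after that I went by the measured offset.
- **Side load and motion:** About 12 N of sideways load was left on the shaft. Two wrist joints still read 1.5–2.2°/s at hand-in, although the TCP position was steady between readings.
- **Finger opening:** It read 18.4–19.9 mm on the 20 mm square.
- **Idler, bottle and hex key:** I did not measure these at the end. Idler and bottle stood in place in the picture after the shaft came out, the bottle again in the last one (partly in frame). The hex key lay on the board, and I felt no contact with any of them.
- **Pictures:** I viewed 11, one over the budget.

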